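# Rock the ball sorter over and feed the waiting ball

## Robot

A 7-joint arm with a two-finger parallel gripper is mounted at the origin on a cart in front of the work surface, level with it; the furniture and walls round the work are solid. World frame = base frame: x ahead of the robot, y to its left, z up, the work surface at z = 0. Lengths are in m, angles in rad, forces in N, time in s.
With the tool pointing down it reaches from about 0.4 to 0.875 m from the base axis. Payload 19.3 kg.
Tool frame: the origin (TCP) lies midway between the tips of the shut fingers; the grasp point (between the pads) lies 19 mm behind it (bot.tcp_to_grasp is the distance from the TCP to the grasp point, in m); z points along the fingers, y is the direction in which the jaws open and shut (so a half turn about z gives the same grasp; the last joint's range is limited). The gripper opens to 85 mm and grips with 20 to 120 N. Pads are 22 mm wide; open, the fingers measure 114 mm over their backs; the gripper's body (76 mm by 85 mm) begins 54 mm behind the grasp point. The pads swing forward as they close: fully open they stand 13 mm farther back than shut.
Start: joints at [-1.364, 0.521, -0.036, 1.599, 0.021, 1.021, -0.113], TCP at [0.171, 0.601, 0.231] pointing down, gripper open.
Joint ranges: [-2.91, 2.91], [-0.3, 2.13], [-1.5, 1.42], [0.17, 2.43], [-1.26, 4.41], [0.16, 1.93], [-2.52, 2.52]. Speed limits (rad/s): [1.89, 1.89, 2.39, 2.39, 3.01, 3.01, 3.01].

## Interface

Orientations are given as [roll, pitch, yaw] about the fixed x, y, z axes, in that order (R = Rz(yaw) Ry(pitch) Rx(roll)).
In Python, from workcell import bot gives the robot as it stands. The module is installed in compiled form; this text tells all that it offers.
- The arm moves only by the tool drive_tool, never from a script. Its argument "series" is a list of rows, each a list of 5 numbers: the opening in per cent of the stroke, from 0 (shut) to 100 (fully open), then the shift along the world's x, y, z in m, then the turn about the world's z in rad. A call has 1 to 12 rows; each row shifts and turns the pose as measured when the row begins; what a row does not reach is not made up. A row lasts 1/10 s, in which the tool goes at most 50 mm and 8.59 degrees, less where a joint would pass 70% of its speed; a pose out of reach is approached as far as the arm can. A call with a gripper value outside its range is refused whole. The fingers move at their own pace and stop on an object; "newtons" is the grip in N (left out, the last holds). Time passes only in rows, so rows that do not move let the fingers close. It gives the time, the measured TCP pose, the force and the opening at its end, in the units of the state.
- bot.observe(): the state, without advancing time (a new reading comes with each control period).
- bot.grab_frame(name): name is "scene" or "side" or "wrist"; returns the picture (480x640x3 uint8, red, green, blue); there is no depth.
- bot.camera_info(name): a dict with "fx", "fy", "cx", "cy" (pixels), "cam_to_world" (4x4, takes a point from camera to world coordinates). Camera axes: x right, y down, z forward; pixel columns grow to the right and rows downward; lengths in m; the calibration is good to about 2 mm. A picture is of the moment at which its call begins: read the wrist's pose just before it. camera_info takes no time and is no camera call; for the wrist camera it gives the pose at the moment of the call.
- bot.job_done(): hands the job in, once; it reports no verdict.
Trained networks look in the newest picture that a camera, given by its name, has taken for a name from the list of things; names that differ only in an ending like _2 or _b are one class to them, and where a whole thing is asked for, a point or a joint stands for the part that bears it (a point fixed in the world has none). Each returns a list of dicts, best first, with "conf" (0 to 1); they miss things now and then, are a little off and sometimes report something else, mostly with a low value. They report only what shows in the picture. A call takes as long as a camera call.
- bot.masks_of(camera, target): "mask" (480x640 bool, what is visible of it) and "point" ([column, row] in pixels, amid what is visible of it).
The state is a dict: "clock": time; "qpos": joint angles; "qd": joint speeds; "joint_efforts": joint torques, N m; "position": TCP position; "tool_rot": TCP orientation; "force": force on the tool from outside, world axes, zero at the start; "moment": the same for the moment, N m; "grip_width": finger opening in m.
Only numpy, scipy, OpenCV 4.12 (cv2) and the standard library are available. Lean on these libraries where they do the work, as an engineer would, in place of code of your own. Each camera call takes 0.05 s, during which the arm holds its last target.

## Task

On the small ball sorter the seesaw gate is tipped toward one of the two bins. Rock it over its pivot with a fingertip so that it feeds the other bin, then push the steel ball that waits on the two rails along them onto the gate, so that it rolls down the other chute and stays in that bin, with the gate left tipped to that side. Only press and push: do not lift or carry the ball, and leave the things around the sorter where they are.

Things in the scene. Friction and masses are not known exactly. Their poses are not given: they have to be found in the camera images.
- sorter: Fixed stand of the sorter, cannot be pushed away: plywood base 150 x 290 x 6 mm with aluminium uprights. Origin on the worktop under the middle of the gate; x points away from the robot along the rails (the pushing direction), y left to the left bin, z up. 'Sorter x, y, z' below are mm in this frame. Upright backstop sheets stand outside the bins at y = +-141, top z = 106.
- rails_end (a point): Gate end of the two loading rails: sorter x = -11, y = 0, z = 127.5 (level with the rod tops there). The rails are round steel rods, 8 dia, axes at sorter y = +-8, from x = -84 to x = -11, reaching over the gate's near edge; their tops are at z = 127.5 at both ends and dip to z = 124 at x = -62, where the ball waits in the groove. Nothing near the rails on the robot's side is higher than this.
- gate (a joint): Tilt of the seesaw gate, rad; pivot axis along sorter x at y = 0, z = 109. Positive: left (+y) end raised, feeds the right bin. Negative: right end raised, feeds the left bin. Stops at +-0.45. Top-heavy, so it rests on either stop and falls over by itself once past level; 1 to 2 N down on the raised end rocks it.
- gate_mid (a point): Middle of the gate's top surface, 4 mm above the pivot axis. The gate is an aluminium plate 64 wide (sorter x = -30 to 34), 130 long (y = -65 to 65): 16 high wall along the far edge (inner face x = 33), 10 high lips along the near edge of each half (none for |y| < 29, where the ball comes in), ends open. A round weight, 32 dia, rides behind it (x = 42 to 66, top 50 above the pivot).
- gate_end_left (a point): Point on the gate's top surface near its left end: 55 mm from the pivot toward the left bin, middle of the plate's width. About z = 136 mm when this end is raised, 89 mm when lowered. Pressing down here when raised rocks the gate over. Beyond the end (sorter y = 66 to 88) a fixed chute slopes down into the left bin.
- gate_end_right (a point): The same near the right end, 55 mm from the pivot toward the right bin; its chute is at sorter y = -66 to -88.
- ball: The waiting steel ball, 22 dia, about 44 g, polished (friction about 0.3). Origin at its centre: at the start about sorter x = -61, y = 0, z = 133, sitting in the dip of the rails; it rolls back into the dip if let go before the rails' end. Pushed along sorter +x until its centre passes x = -11, it drops about 10 mm onto the gate and rolls to the lowered side; do not jam it against the gate's far wall.
- bin_left: Small open bin, 94 x 75 x 48 mm, fixed on the sorter's base at the left; origin at the centre of its underside (6 mm above the worktop), axes as the sorter's. Inside 74 x 56 mm, floor 2 mm up.
- bin_right: The same bin at the right.
- tin: Bystander, loose, to be left alone: round tin, 34 dia x 22 high, on the front of the sorter base (mm). Origin at the centre of its underside.
- rubber_cap: Bystander, loose, to be left alone: black rubber end cap, 27 dia x 13 high, on the front of the sorter base (mm). Origin at the centre of its underside.
- tape: Bystander, loose, to be left alone: amber tape roll lying flat, 66 dia x 13 (mm). Origin at the centre of its underside.
- cutter: Bystander, loose, to be left alone: small side cutter with red grips, 37 x 125 x 10 (mm). Origin at the centre of its underside.
- pen: Bystander, loose, to be left alone: marker lying, 13 x 132 x 13 (mm). Origin at the centre of its underside.
- dish: Bystander, loose, to be left alone: round steel dish with screws, 67 dia x 16 (mm). Origin at the centre of its underside.
- driver: Bystander, loose, to be left alone: slim precision screwdriver lying, 10 x 127 x 10 (mm). Origin at the centre of its underside.
- spare_cell: Bystander, loose, to be left alone: an AA cell, standing upright on the worktop behind the left bin, 14 dia x 51 (mm). Origin at the centre of its underside.

How it is judged:
On the way, in this order (a step that is already met when the one before it is completed fails the run):
1. the gate has been rocked over its pivot to the other stop (distance of gate_end_left from where it was at the start of the episode above 0.04 m and (value of joint gate above 0.4 rad or value of joint gate below -0.4 rad)), for 0.2 s.
2. the ball is on the gate or chute, off the rails and free of the fingers (x of ball in the frame of sorter between -0.022 and 0.03 m and y of ball in the frame of sorter between -0.088 and 0.088 m and z of ball in the frame of sorter between 0.065 and 0.13 m and contact force between the fingers and ball below 0.02 N), for 0.04 s.
At the end, for the whole second after the job is handed in: The gate rests tipped the other way than at the start (its end has moved over 40 mm, the tilt is beyond 0.40 rad) and the ball lies at rest inside the bin that it now feeds (all of step 1 and ((value of joint gate above 0.4 rad and (x of ball in the frame of bin_right between -0.042 and 0.042 m and y of ball in the frame of bin_right between -0.034 and 0.034 m and z of ball in the frame of bin_right below 0.045 m)) or (value of joint gate below -0.4 rad and (x of ball in the frame of bin_left between -0.042 and 0.042 m and y of ball in the frame of bin_left between -0.034 and 0.034 m and z of ball in the frame of bin_left below 0.045 m))) and linear speed of ball below 0.03 m/s); the robot touches nothing.
It fails at once if the ball was lifted or carried (its middle more than 17 mm above where it lay on the rails) (height (world z) of ball above 0.15 m).
It fails at once if a thing around the sorter was moved (more than 25 mm) or knocked over (distance of any of tin, rubber_cap, tape, cutter, pen, dish, driver, spare_cell from where it was at the start of the episode above 0.025 m or angle between spare_cell's own z axis and vertical above 0.6 rad).
It also fails if it takes over 38 s, if anything falls off the work surface, if the arm or the gripper's body presses on something with over 40 N, if the wrist force passes 120 N, or if a joint passes its speed limit or range.

## Working session

There is one attempt and no reset: what is moved stays moved. The work goes in short steps, Python scripts to look and compute and a tool call to move; the robot and the scene stay as the last step left them, time stands still between calls to the robot, and variables do not carry over. Pictures are saved under pics/ and viewed, and the job is handed in when it is done.

Besides the shell and the picture viewer there is one more tool, called after ">>>" as name(argument=value, ...) on one line, values as JSON. drive_tool: Moves the arm, as the interface text tells. Its arguments: {"type":"object","properties":{"series":{"type":"array","items":{"type":"array","items":{"type":"number"}}},"newtons":{"type":"number"}},"required":["series"]}

```bash
mkdir -p pics; python3 - <<'E'
from workcell import bot
import cv2
s=bot.observe();print(s)
for n in("scene","side"):
    f=bot.grab_frame(n);cv2.imwrite(f"pics/{n}0.png",f[:,:,::-1])
    i=bot.camera_info(n);print(n,i)
    for t in("ball","gate","bin_left","bin_right","sorter","tin","rubber_cap","spare_cell"):
        r=bot.masks_of(n,t)
        print(t,[(round(d["conf"],2),[int(v) for v in d["point"]],int(d["mask"].sum())) for d in r[:2]])
E
```

```text
{'clock': 0.0, 'qpos': array([-1.36420112,  0.52201537, -0.03633103,  1.60000653,  0.02118934,
        1.02109363, -0.11276881]), 'qd': array([-0.00023111, -0.00133586,  0.00077297,  0.00120776,  0.00162625,
        0.00111846,  0.00019312]), 'joint_efforts': array([-1.16759802e-03, -9.27118707e+01,  1.97943114e+00, -3.69940960e+01,
        1.78301398e-02,  8.07250181e-03, -7.22846994e-05]), 'position': array([0.17073469, 0.60087581, 0.23072537]), 'tool_rot': array([-3.14045652e+00,  7.03693928e-05,  2.86481625e+00]), 'force': array([ 0.2164828 , -0.17685846, -0.2383779 ]), 'moment': array([0.01528631, 0.00981812, 0.00306016]), 'grip_width': 0.08480810003645008}
scene {'fx': 466.29623251017387, 'fy': 466.29623251017387, 'cx': 317.5282932380744, 'cy': 236.93706641306622, 'cam_to_world': array([[-0.64232729, -0.4181434 ,  0.64231749, -0.06120191],
       [-0.7661641 ,  0.32822123, -0.55250647,  0.45645673],
       [ 0.0202047 , -0.84701058, -0.53119191,  0.56127855],
       [ 0.        ,  0.        ,  0.        ,  1.        ]])}
ball [(0.49, [314, 317], 388), (0.47, [437, 201], 85)]
ga
[... 182 characters left out ...]
tin [(0.63, [422, 260], 258)]
rubber_cap [(0.54, [456, 235], 95)]
spare_cell []
side {'fx': 545.8184958485328, 'fy': 545.8184958485328, 'cx': 315.2611846110887, 'cy': 233.75273093290477, 'cam_to_world': array([[ 0.31624481, -0.54608526,  0.77574487, -0.28813582],
       [-0.94838195, -0.20239622,  0.24414635, -0.29113918],
       [ 0.02368311, -0.81291245, -0.58190416,  0.71207765],
       [ 0.        ,  0.        ,  0.        ,  1.        ]])}
ball [(0.45, [392, 337], 367)]
gate [(0.86, [431, 264], 2359)]
bin_left [(0.65, [362, 301], 1591)]
bin_right [(0.67, [483, 321], 1692)]
sorter [(0.83, [426, 310], 13491)]
tin [(0.95, [391, 337], 366)]
rubber_cap [(0.58, [470, 352], 189)]
spare_cell []
```

```bash
python3 - <<'E'
import cv2
a=cv2.imread("pics/scene0.png");b=cv2.imread("pics/side0.png")
cv2.imwrite("pics/sc.png",cv2.resize(a[150:350,280:520],None,fx=3.3,fy=3,interpolation=2)[:, :800])
cv2.imwrite("pics/si.png",cv2.resize(b[200:400,300:566],None,fx=3,fy=3,interpolation=2)[:, :800])
E
```

```text
(no output)
```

View pics/scene0.png

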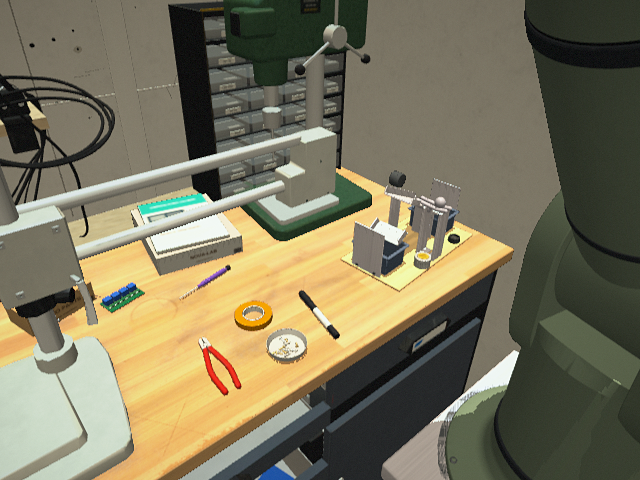

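View pics/side0.png

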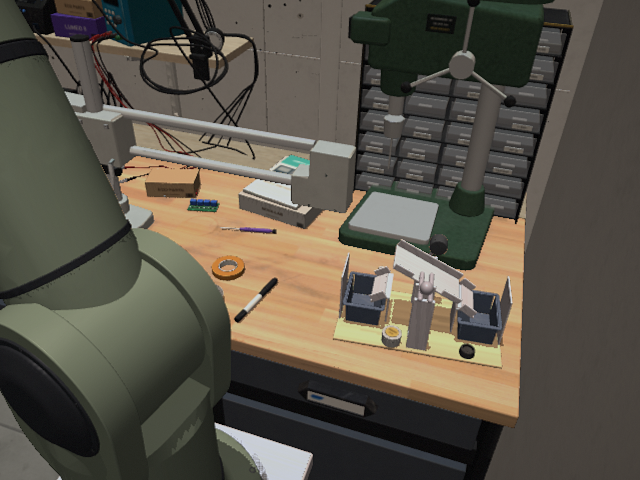

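```bash
ls pics
```

```text
sc.png
scene0.png
si.png
side0.png
```

View pics/si.png

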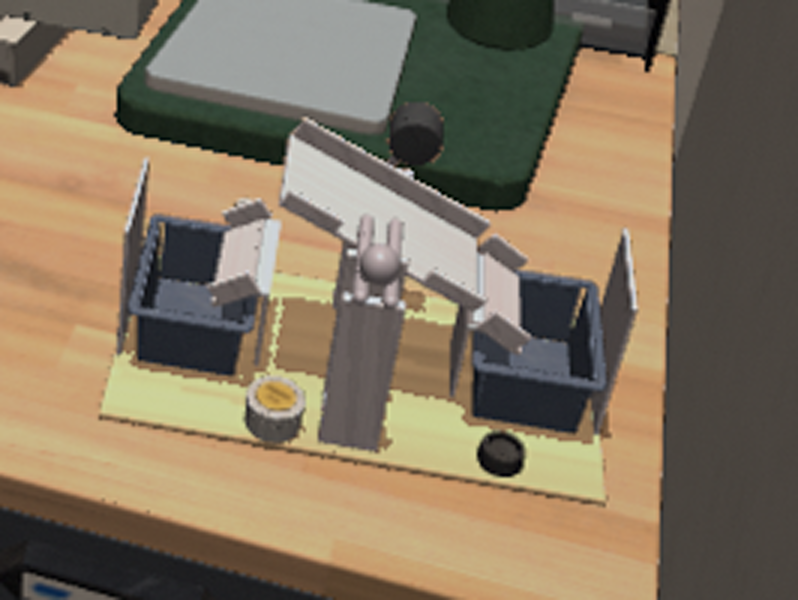

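View pics/sc.png

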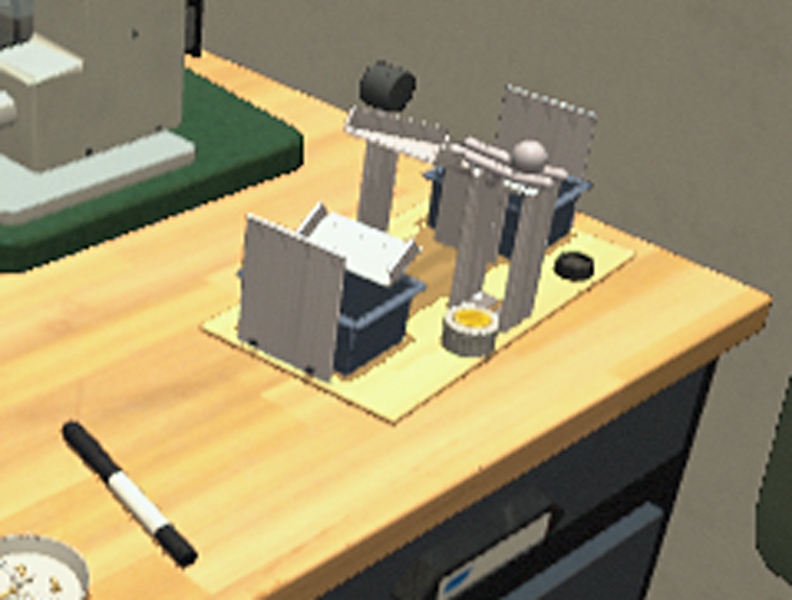

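```bash
cat > h.py <<'E'
import numpy as np, cv2
from workcell import bot
def proj(n,P):
    i=bot.camera_info(n);T=np.linalg.inv(i["cam_to_world"]);p=np.atleast_2d(P)@T[:3,:3].T+T[:3,3]
    return np.c_[i["fx"]*p[:,0]/p[:,2]+i["cx"],i["fy"]*p[:,1]/p[:,2]+i["cy"]]
def ray(n,u,v,z):
    i=bot.camera_info(n);T=i["cam_to_world"];d=T[:3,:3]@[(u-i["cx"])/i["fx"],(v-i["cy"])/i["fy"],1]
    return T[:3,3]+d*(z-T[2,3])/d[2]
def S(pose,P):
    x,y,a=pose;P=np.atleast_2d(P)/1000.
    c,s=np.cos(a),np.sin(a)
    return np.c_[x+c*P[:,0]-s*P[:,1],y+s*P[:,0]+c*P[:,1],P[:,2]]
def gate(q,P): # x, along y, above axis -> sorter
    P=np.atleast_2d(np.array(P,float));c,s=np.cos(q),np.sin(q)
    return np.c_[P[:,0],c*P[:,1]-s*P[:,2],109+s*P[:,1]+c*P[:,2]]
E
python3 - <<'E'
from h import *
from scipy.optimize import least_squares
print("ball side",ray("side",426.7,287.7,.133),"scene",ray("scene",440.3,201.7,.133))
G=gate(.45,[[34,65,20],[54,0,34]])
obs=[("side",'c',1,1,333.3,339.3),("side",'c',1,-1,501.3,366.7),("scene",'c',-1,1,341.5,259),("scene",'c',1,1,400.3,290.7),("scene",'c',1,-1,472,235)]
pts=[("side",[-61,0,133],426.7,287.7),("scene",[-61,0,133],440.3,201.7),("side",G[0],401,240),("side",G[1],438.7,244.3)]
def f(p):
    r=[]
    for n,_,fx,sy,u,v in obs:
        r+=list(proj(n,S(p[:3],[p[3]-75*fx,145*sy,6]))[0]-[u,v])
    for n,P,u,v in pts: r+=list(proj(n,S(p[:3],P))[0]-[u,v])
    return np.array(r)
o=least_squares(f,[.7,-.25,-.3,0],loss='soft_l1',x_scale=[.1,.1,.1,10])
print(o.x);print(f(o.x).reshape(-1,2).round(1))
np.save("pose.npy",o.x[:3])
def seg(im,n,P):
    for a,b in zip(P[:-1],P[1:]):
        q=proj(n,np.vstack([a,b]));cv2.line(im,*[tuple(int(round(v*16*3)) for v in (k-off)) for k in q],(0,0,255),1,cv2.LINE_AA,4)
for n,off in(("side",np.array([300,200])),("scene",np.array([320,150]))):
    im=cv2.imread(f"pics/{n}0.png")[off[1]:off[1]+190,off[0]:off[0]+240];im=cv2.resize(im,None,fx=3,fy=3,interpolation=2)
    p=o.x[:3];b=o.x[3]
    seg(im,n,S(p,[[b-75,-145,6],[b-75,145,6],[b+75,145,6],[b+75,-145,6],[b-75,-145,6]]))
    seg(im,n,S(p,gate(.45,[[-30,-65,4],[-30,65,4],[34,65,4],[34,-65,4],[-30,-65,4]])))
    for y in(8,-8):seg(im,n,S(p,[[-84,y,127.5],[-62,y,124],[-11,y,127.5]]))
    cv2.imwrite(f"pics/ov_{n}.png",im)
for P in ([-61,0,133],gate(.45,[0,55,4])[0],[-11,0,127]):print(S(p,P).round(4))
print(S(p,[0,141,106]))
E
```

```text
ball side [ 0.4045028  -0.26426251  0.133     ] scene [ 0.40688598 -0.26592586  0.133     ]
[ 0.46484356 -0.2565315   0.1211053  -8.3697375 ]
[[-1.  -1.1]
 [ 1.2 -0.2]
 [-0.3 -0.1]
 [ 0.7 -0.1]
 [ 1.1 -1.1]
 [-0.2  0. ]
 [ 0.4  0.8]
 [ 0.4 -1.4]
 [-0.9 -0.1]]
[[ 0.4043 -0.2639  0.133 ]]
[[ 0.4591 -0.2091  0.1365]]
[[ 0.4539 -0.2579  0.127 ]]
[[ 0.44780942 -0.11656423  0.106     ]]
```

View pics/ov_side.png

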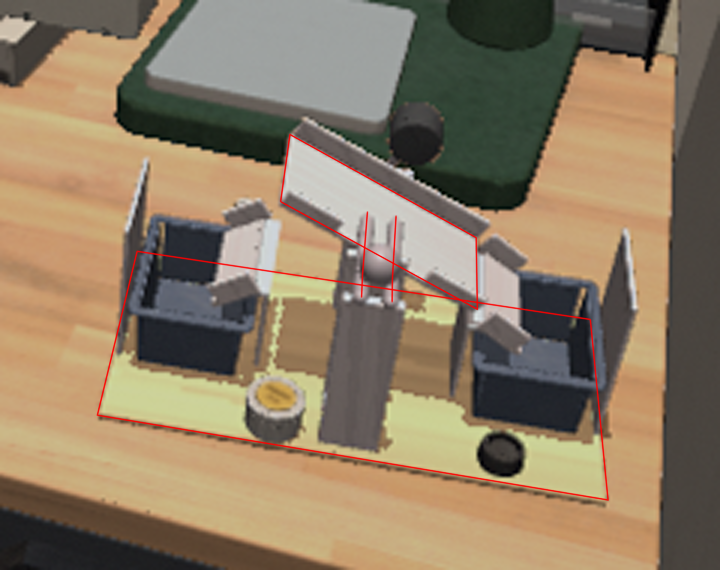

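View pics/ov_scene.png

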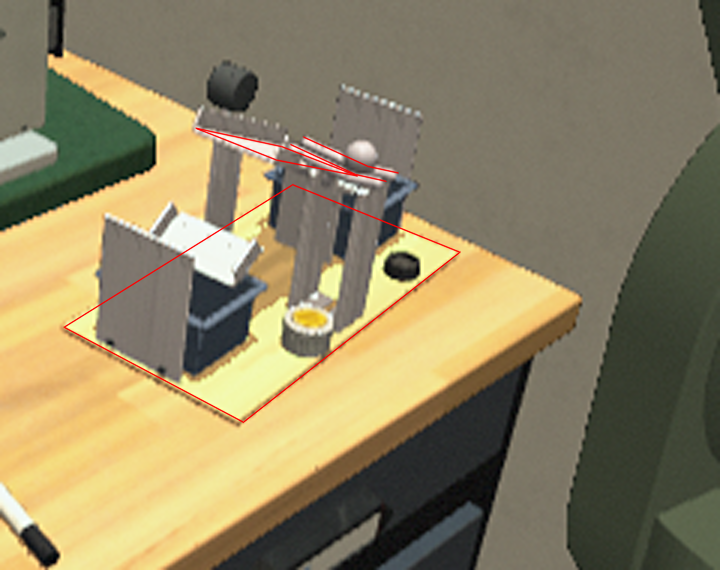

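```bash
python3 - <<'E'
from h import *
def tri(a,b):
    A=[];B=[]
    for n,(u,v) in(("scene",a),("side",b)):
        i=bot.camera_info(n);T=i["cam_to_world"];d=T[:3,:3]@[(u-i["cx"])/i["fx"],(v-i["cy"])/i["fy"],1];d/=np.linalg.norm(d)
        M=np.eye(3)-np.outer(d,d);A.append(M);B.append(M@T[:3,3])
    return np.linalg.solve(sum(A),sum(B)).round(3)
print("boom box near top corner",tri((337,133),(355,143)),"lower",tri((300,205),(350,208)))
print("boom left end", tri((65,205),(125,108)))
print("stand base corner",ray("scene",130,430,0), ray("scene",110,330,0),ray("scene",0,480,0))
print("press base near", ray("scene",285,238,.0),ray("scene",370,195,0),"box",ray("scene",160,270,0),ray("scene",240,250,0))
E
```

```text
boom box near top corner [ 0.539 -0.096  0.285] lower [ 0.62  -0.076  0.105]
boom left end [0.542 0.362 0.282]
stand base corner [0.39759957 0.38804039 0.        ] [0.607316   0.34090253 0.        ] [0.42911768 0.53628958 0.        ]
press base near [ 0.65930446 -0.06678886  0.        ] [ 6.92114537e-01 -3.71984371e-01 -1.11022302e-16] box [0.71741821 0.20269174 0.        ] [0.6801587  0.03829638 0.        ]
```

```bash
python3 - <<'E'
from h import *
f=bot.grab_frame("wrist");cv2.imwrite("pics/w0.png",f[:,:,::-1])
E
```

```text
(no output)
```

View pics/w0.png

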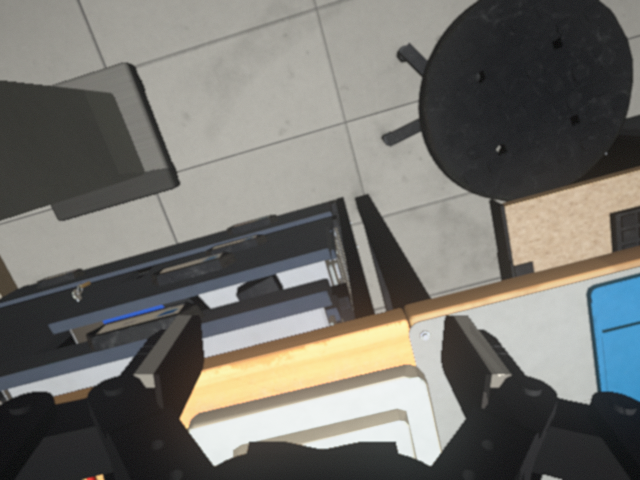

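>>> drive_tool(series=[[0, 0.005, -0.035, 0.02, 0.066], [0, 0.005, -0.035, 0.02, 0.066], [0, 0.005, -0.035, 0.02, 0.066], [0, 0.005, -0.035, 0.02, 0.066], [0, 0.005, -0.035, 0.02, 0.066], [0, 0.01, -0.03, 0, 0.068]], newtons=20)

```text
clock: 1.55
position: [0.2042, 0.3909, 0.3321]
tool_rot: [-3.139, 0.001, -3.002]
force: [0.5, 0.5, -1.3]
grip_width: 0.0001
```

>>> drive_tool(series=[[0, 0.032, -0.03, 0, 0], [0, 0.032, -0.03, 0, 0], [0, 0.032, -0.03, 0, 0], [0, 0.03, -0.04, 0, 0], [0, 0.03, -0.04, 0, 0], [0, 0.03, -0.04, 0, 0], [0, 0.014, -0.044, 0, 0], [0, 0.014, -0.044, 0, 0], [0, 0.014, -0.044, 0, 0]])

```text
clock: 2.45
position: [0.4347, 0.0393, 0.3356]
tool_rot: [3.138, 0.008, -2.993]
force: [1.8, 0.6, 0.2]
grip_width: -0.0002
```

>>> drive_tool(series=[[0, 0, -0.042, -0.015, -0.01], [0, 0, -0.042, -0.015, -0.01], [0, 0.002, -0.042, -0.02, -0.01], [0, 0.006, -0.042, -0.02, 0], [0, 0.01, -0.042, -0.02, 0], [0, 0.007, -0.041, -0.02, 0], [0, 0, 0, 0, 0]])

```text
clock: 3.15
position: [0.4599, -0.2278, 0.2235]
tool_rot: [3.14, 0.015, -3.03]
force: [-0.8, 1.1, 0.4]
grip_width: -0.0001
```

```bash
python3 - <<'E'
from h import *
p=bot.observe();print(p["position"],p["tool_rot"])
a=bot.grab_frame("side");cv2.imwrite("pics/s1.png",cv2.resize(a[100:380,250:570],None,fx=2,fy=2,interpolation=2)[:,:,::-1])
x=proj("side",S(np.load("pose.npy"),gate(.45,[0,45,4])))
print(x)
E
```

```text
[ 0.4598792  -0.22780158  0.22346775] [ 3.13993754  0.01500758 -3.02962415]
[[404.84061418 261.73913151]]
```

View pics/s1.png

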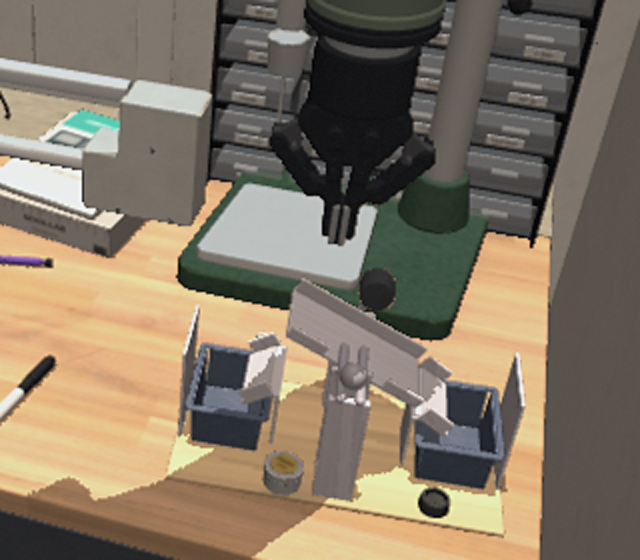

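>>> drive_tool(series=[[0, 0, 0.016, -0.03, 0], [0, 0, 0, -0.03, 0], [0, 0, 0, -0.01, 0], [0, 0, 0, 0, 0]])

```text
clock: 3.6
position: [0.4617, -0.2067, 0.1546]
tool_rot: [3.139, 0.019, -3.026]
force: [0.3, -0.7, 0.4]
grip_width: 0.0
```

>>> drive_tool(series=[[0, 0, -0.004, -0.01, 0], [0, 0, 0, -0.01, 0], [0, 0, 0, -0.01, 0], [0, 0, 0, -0.008, 0], [0, 0, 0, -0.008, 0], [0, 0, 0, 0, 0]])

```text
clock: 4.2
position: [0.4635, -0.2108, 0.108]
tool_rot: [3.14, 0.024, -3.025]
force: [0.6, -0.1, -0.1]
grip_width: 0.0004
```

```bash
python3 - <<'E'
from h import *
a=bot.grab_frame("side");cv2.imwrite("pics/s2.png",cv2.resize(a[150:380,300:570],None,fx=2.5,fy=2.5,interpolation=2)[:,:,::-1])
E
```

```text
(no output)
```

View pics/s2.png

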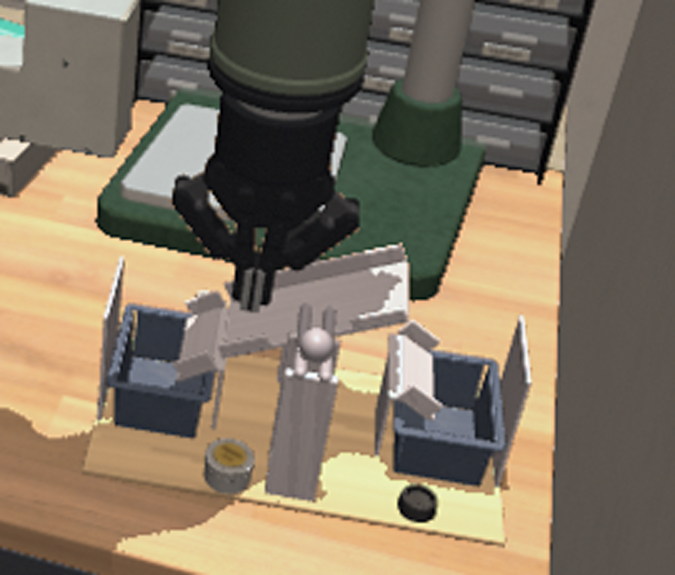

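>>> drive_tool(series=[[0, 0, 0, 0.04, 0], [0, 0, 0, 0.04, 0], [0, -0.03, 0, 0.01, 0], [0, -0.03, -0.02, 0, 0], [0, -0.025, -0.025, 0, 0], [0, 0, -0.01, 0, 0], [0, 0, 0, 0, 0]])

```text
clock: 4.95
position: [0.3763, -0.2676, 0.2035]
tool_rot: [3.141, 0.027, -3.024]
force: [0.4, 1.0, 0.5]
grip_width: -0.0001
```

>>> drive_tool(series=[[0, -0.004, 0, -0.03, 0], [0, 0, 0, -0.025, 0], [0, 0, 0, -0.008, 0], [0, 0, 0, 0, 0]])

```text
clock: 5.35
position: [0.375, -0.2662, 0.1394]
tool_rot: [-3.141, 0.029, -3.023]
force: [-1.0, 0.3, -0.3]
grip_width: -0.0001
```

```bash
python3 - <<'E'
from h import *
p=np.load("pose.npy");q=bot.observe()["position"];print(q)
c,s=np.cos(p[2]),np.sin(p[2]);d=q[:2]-p[:2];print("sorter",(c*d[0]+s*d[1])*1e3,(-s*d[0]+c*d[1])*1e3)
ims=[]
for n,(r,cc) in(("side",(200,350)),("scene",(110,340))):
    a=bot.grab_frame(n);ims.append(cv2.resize(a[r:r+150,cc:cc+130],None,fx=3,fy=3,interpolation=2)[:,:,::-1])
    print(n,proj(n,q))
cv2.imwrite("pics/s3.png",np.hstack(ims))
E
```

```text
[ 0.37497721 -0.26620458  0.1394284 ]
sorter -90.37673878422702 1.2544785896393735
side [[425.5451142  296.63236647]]
scene [[454.28290157 204.80210408]]
```

View pics/s3.png

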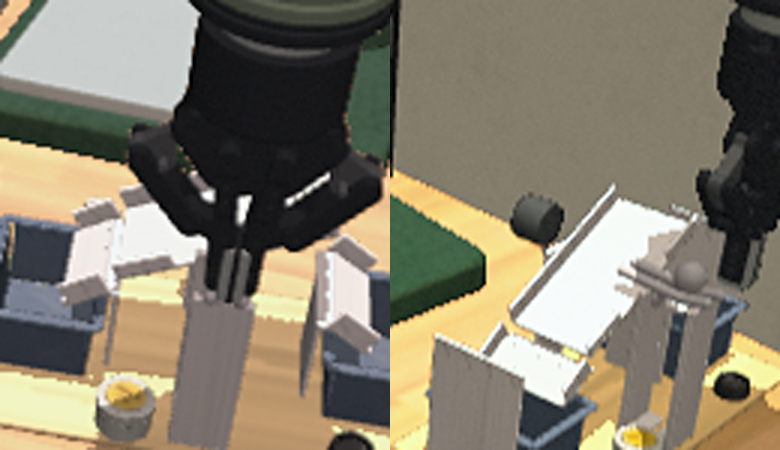

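>>> drive_tool(series=[[0, 0, -0.001, -0.007, 0], [0, 0.006, 0, 0, 0], [0, 0.006, 0.001, 0, 0], [0, 0.006, 0.001, 0, 0], [0, 0.006, 0.001, 0, 0], [0, 0.006, 0.001, 0, 0], [0, 0.006, 0, 0, 0], [0, 0, 0, 0, 0]])

```text
clock: 6.25
position: [0.4169, -0.2633, 0.1356]
tool_rot: [-3.138, 0.034, -3.021]
force: [0.3, -0.1, 0.3]
grip_width: -0.0002
```

```bash
cat > look.py <<'E'
from h import *
import sys
p=np.load("pose.npy");o=bot.observe();q=o["position"];print(q,o["clock"],o["force"])
c,s=np.cos(p[2]),np.sin(p[2]);d=q[:2]-p[:2];print("sorter",(c*d[0]+s*d[1])*1e3,(-s*d[0]+c*d[1])*1e3)
ims=[]
for n,(r,cc) in(("side",(200,350)),("scene",(110,340))):
    a=bot.grab_frame(n);ims.append(cv2.resize(a[r:r+150,cc:cc+130],None,fx=3,fy=3,interpolation=2)[:,:,::-1])
cv2.imwrite(f"pics/{sys.argv[1]}.png",np.hstack(ims))
E
python3 look.py s4
```

```text
[ 0.41692844 -0.26332185  0.13556046] 6.25 [ 0.2814401  -0.06919233  0.3027426 ]
sorter -48.384517874687845 -0.9520097598817931
```

View pics/s4.png

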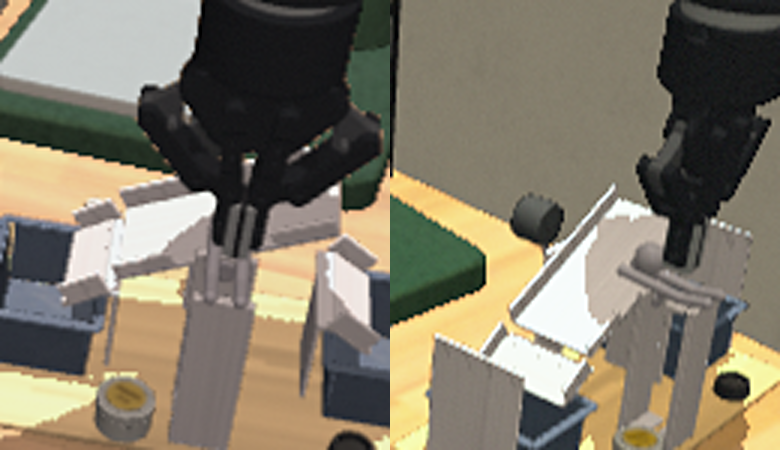

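>>> drive_tool(series=[[0, 0.005, 0.001, -0.001, 0], [0, 0.005, 0.001, -0.001, 0], [0, 0.005, 0.001, 0, 0], [0, 0.004, 0, 0, 0], [0, 0, 0, 0, 0]])

```text
clock: 6.85
position: [0.4364, -0.2602, 0.1332]
tool_rot: [-3.139, 0.034, -3.022]
force: [0.0, -0.8, -0.1]
grip_width: -0.0002
```

```bash
python3 look.py s5
```

```text
[ 0.43638828 -0.26017291  0.13322105] 6.85 [ 0.01708012 -0.76780553 -0.12816233]
sorter -28.686777096909108 -0.1770699041060411
```

View pics/s5.png

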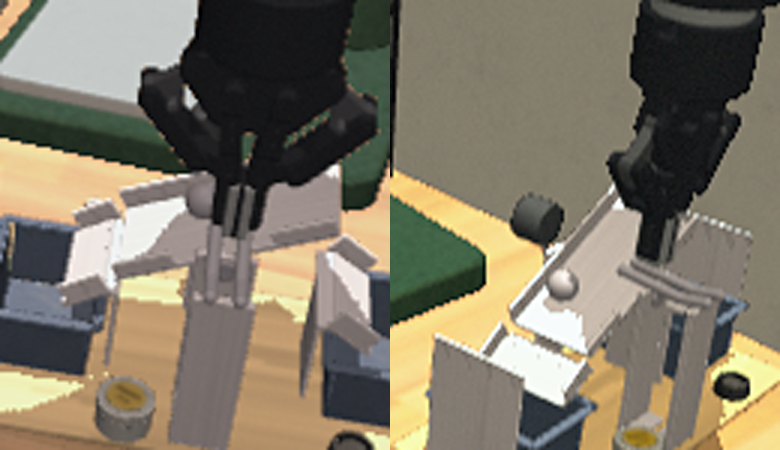

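Ball is on the gate and rolling left (scene crop about (562,284)). Now I back off.

>>> drive_tool(series=[[0, -0.008, -0.001, 0, 0], [0, -0.015, -0.002, 0.01, 0], [0, -0.01, 0, 0.04, 0], [0, 0, 0, 0.04, 0], [0, 0, 0, 0.03, 0], [0, 0, 0, 0, 0], [0, 0, 0, 0, 0], [0, 0, 0, 0, 0], [0, 0, 0, 0, 0], [0, 0, 0, 0, 0]])

```text
clock: 7.95
position: [0.3938, -0.2636, 0.2548]
tool_rot: [3.141, 0.028, -3.027]
force: [0.2, 0.2, -0.4]
grip_width: 0.0002
```

```bash
sed -i 's/(110,340)/(150,340)/; s/(200,350)/(220,320)/' look.py; python3 look.py s6; python3 - <<'E'
from h import *
for n in("side","scene"):
    for d in bot.masks_of(n,"ball")[:2]: print(n,d["conf"],d["point"])
    print(proj(n,S(np.load("pose.npy"),[0,104,19])))
E
```

```text
[ 0.393783   -0.26358993  0.25478669] 7.95 [ 0.23100317  0.18029092 -0.3963113 ]
sorter -71.39281905059723 1.5780612828545466
side 0.4 [358.0, 294.4]
[[362.21938615 304.55201986]]
[[379.25532488 258.65769875]]
```

View pics/s6.png

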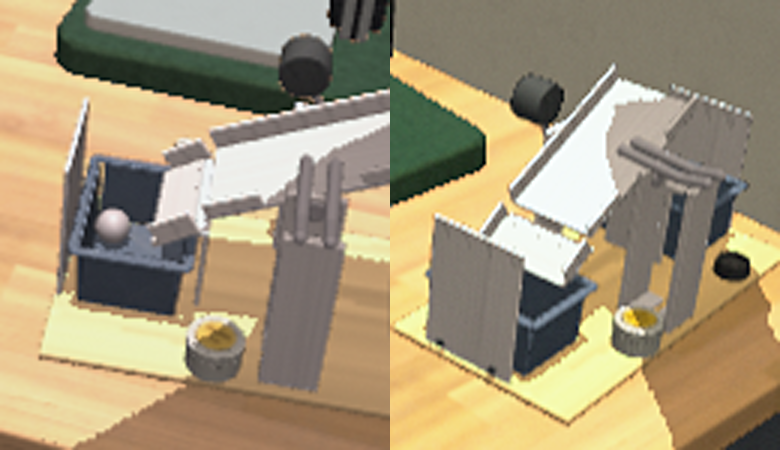

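The ball is in the left bin (side crop (113,228)) and the gate is tipped left. I'll wait 1 s so it settles, then check again.

>>> drive_tool(series=[[0, 0, 0, 0, 0], [0, 0, 0, 0, 0], [0, 0, 0, 0, 0], [0, 0, 0, 0, 0], [0, 0, 0, 0, 0], [0, 0, 0, 0, 0], [0, 0, 0, 0, 0], [0, 0, 0, 0, 0], [0, 0, 0, 0, 0], [0, 0, 0, 0, 0]])

```text
clock: 9.15
position: [0.3941, -0.2636, 0.255]
tool_rot: [3.141, 0.029, -3.026]
force: [-0.3, 0.1, -0.4]
grip_width: 0.0001
```

```bash
python3 look.py s7; python3 - <<'E'
from h import *
for k in range(2):
    bot.grab_frame("side")
    for d in bot.masks_of("side","ball")[:1]: print(d["conf"],d["point"],d["mask"].sum(), ray("side",*d["point"],.019))
E
```

```text
[ 0.39411369 -0.26361427  0.25497442] 9.15 [-0.2969803   0.1188075  -0.40184925]
sorter -71.06749258317244 1.5139489823218266
```

View pics/s7.png

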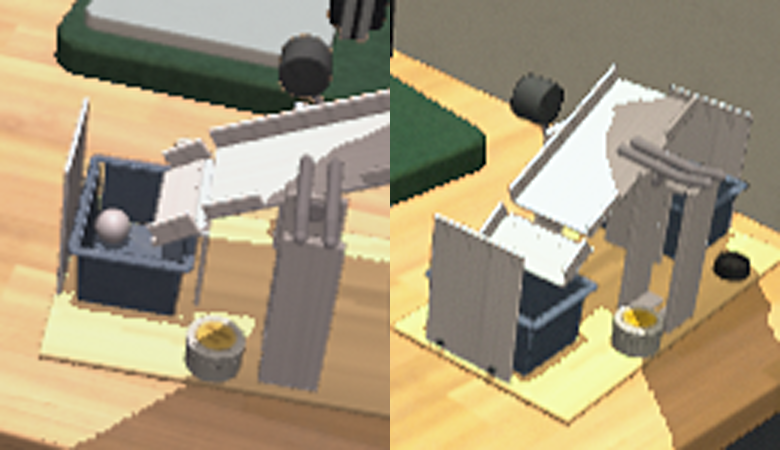

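```bash
python3 - <<'E'
from h import *
p=np.load("pose.npy");q=ray("side",357.7,296,.019);c,s=np.cos(p[2]),np.sin(p[2]);d=q[:2]-p[:2];print((c*d[0]+s*d[1])*1e3,(-s*d[0]+c*d[1])*1e3)
bot.job_done()
E
```

```text
21.455180278320885 115.4177235946819
the job is handed in; nothing more can be done
```

The gate is now tipped to the left bin and the ball lies at rest in that bin. I handed the job in at about 9.5 s of the 38 s allowed.

- **Gate:** it started with its left end raised, feeding the right bin. I pressed that end down with the shut fingers, and later pictures show the right end raised and the left end down at its chute. I judged the tilt from the pictures only; I did not measure its angle.
- **Ball:** I pushed it along the rails onto the gate and it rolled left, free of the fingers. Then I backed the fingers off and raised them clear. Two side pictures about 1 s apart show it unmoved. Its position worked out from the picture is sorter (21, 115) mm, inside the bin if the bin is centred near y = 104. That centre is my estimate from the sizes given.
- **Surroundings:** the tin and rubber cap show no movement in the pictures. I took no last picture of the tape, cutter, pen, dish or driver, but the arm's path stayed well above them.

**Failed checks:**
- The network never found the spare cell in either camera, so I did not check it directly; the arm stayed away from the space behind the left bin.
- After the ball came to rest, the network no longer found it in the side view (it had at 0.4 confidence one look earlier). The final position comes from reading the picture by eye.

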